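# Sort a tray of milling blocks and start the scan

### The arm

A 6-joint arm with a two-finger parallel gripper is mounted at the origin on the work surface. World frame = base frame: x ahead of the robot, y to its left, z up, the work surface at z = 0. Lengths are in m, angles in rad, forces in N, time in s.
With the tool pointing down it reaches from about 0.35 to 0.775 m from the base axis. Payload 7.3 kg.
Tool frame: the origin (TCP) lies on the mounting face of the last link; the fingertips stand 178 mm ahead of it and the grasp point (between the pads) lies 159 mm ahead of it; y points along the fingers, x is the direction in which the jaws open and shut, and the axes are right-handed (so a half turn about y gives the same grasp; the last joint's range is limited). The gripper opens to 92 mm and grips with 3 to 60 N. Pads are 19 mm wide; open, the fingers measure 130 mm over their backs; the gripper's body (75 mm by 190 mm) begins 47 mm behind the grasp point.
Start: joints at [-1.484, 0.342, 1.524, -0, 1.275, -0.146], TCP at [0.121, -0.511, 0.405] pointing down, gripper open.
Joint ranges: [-2.53, 2.53], [-0.77, 2.02], [0.04, 2.7], [-1, 4.14], [0.28, 2.66], [-3.11, 3.11]. Speed limits (rad/s): [2.57, 2.57, 3.14, 3.14, 3.14, 3.14].

### API

Orientations are given as a unit quaternion [w, x, y, z].
In Python, from station import sensors, capture, order gives the robot as it stands.
- The arm moves only by the tool step_arm, never from a script. Its argument "motion" is one flat list of numbers, 5 for each row, row after row: the gripper's target within -1 to 1 (fully open at 1, half-way at 0, shut at -1), then the shift along the world's x, y, z in mm, then the turn about the world's z in rad. In form: [jaw, dx, dy, dz, roll, jaw, dx, dy, dz, roll, ...]. A call has 1 to 12 rows; each row is the pose to reach, as a shift and turn from the pose commanded when the call began; what a row does not reach only later rows make up. A row lasts 1/8 s, in which the tool goes at most 62.5 mm and 10.7 degrees, less where a joint would pass 70% of its speed; a pose out of reach is approached as far as the arm can. A call with a gripper value outside its range is refused whole. The fingers move at their own pace and stop on an object; "force" is the grip in N (left out, the last holds). Time passes only in rows, so rows that repeat a pose let the fingers close. It gives the time, the measured TCP pose, the force and the opening at its end, in the units of the state.
- sensors.get_state(): the state, without advancing time (a new reading comes with each control period).
- capture(name): name is "scene" or "top"; returns a dict with "frame" (420x560x3 uint8, red, green, blue), "range_z" (420x560 float32, m along the optical axis (not along the pixel's ray), 0 where there is no reading), "vfov" (degrees; the focal length in pixels is half the picture's height over the tangent of half this angle, whatever the lens; pixels are square), "cx", "cy" (the principal point, pixels), "D" ([k1, k2, p1, p2, k3] as OpenCV has them; the pictures are not rectified), "rvec" (rotation vector, rad) and "tvec" (3), from world to camera coordinates, as OpenCV has them. Camera axes: x right, y down, z forward; pixel columns grow to the right and rows downward; lengths in m; the calibration is good to about 2 mm. A picture is of the moment at which its call begins.
- order.job_done(): hands the job in, once; it reports no verdict.
The state is a dict: "t": time; "q": joint angles; "dq": joint speeds; "tau": joint torques, N m; "eef_pos": TCP position; "ee_rot": TCP orientation; "ft_force": force on the tool from outside, world axes, zero at the start; "wrist_torque": the same for the moment, N m; "finger_gap": finger opening in m.
Only numpy, scipy, OpenCV 4.12 (cv2) and the standard library are available. Lean on these libraries where they do the work, as an engineer would, in place of code of your own. Each camera call takes 0.05 s, during which the arm holds its last target.

### The job

Clear this tray of ceramic blocks: first lift the two red-marked rejects straight up out of their pockets by their shanks and put both down inside the reject bin. Then lift out the green-marked block, stand it upright in the middle of the scanner's turntable, set down gently and not dropped, let go and press the scanner's green start button right down. Keep the green block upright throughout, and leave the unmarked blocks in their pockets and everything else on the bench undisturbed.

Things in the scene. Friction and masses are not known exactly. Their poses are not given: they have to be found in the camera images.
- reject_a_mid (a point): RED top and shank end: a reject, one of two alike. White ceramic block 40 x 20 (x, y) x 20 mm tall, about 80 g, with a steel shank 12 mm square (flats to x and y) rising 32 mm from its top. Sunk flush in a tray pocket: only the shank can be gripped. Point on its axis half-way up: 26 mm above the underside, 6 above the block's top face, 26 below the shank's end. z up.
- reject_b_mid (a point): RED top and shank end: a reject, one of two alike. White ceramic block 40 x 20 (x, y) x 20 mm tall, about 80 g, with a steel shank 12 mm square (flats to x and y) rising 32 mm from its top. Sunk flush in a tray pocket: only the shank can be gripped. Point on its axis half-way up: 26 mm above the underside, 6 above the block's top face, 26 below the shank's end. z up.
- approved_mid (a point): GREEN top and shank end: approved, to be scanned. White ceramic block 40 x 20 (x, y) x 20 mm tall, about 80 g, with a steel shank 12 mm square (flats to x and y) rising 32 mm from its top. Sunk flush in a tray pocket: only the shank can be gripped. Point on its axis half-way up: 26 mm above the underside, 6 above the block's top face, 26 below the shank's end. z up.
- plain_a_mid (a point): No colour mark: stays. White ceramic block 40 x 20 (x, y) x 20 mm tall, about 80 g, with a steel shank 12 mm square (flats to x and y) rising 32 mm from its top. Sunk flush in a tray pocket: only the shank can be gripped. Point on its axis half-way up: 26 mm above the underside, 6 above the block's top face, 26 below the shank's end. z up.
- plain_b_mid (a point): No colour mark: stays. White ceramic block 40 x 20 (x, y) x 20 mm tall, about 80 g, with a steel shank 12 mm square (flats to x and y) rising 32 mm from its top. Sunk flush in a tray pocket: only the shank can be gripped. Point on its axis half-way up: 26 mm above the underside, 6 above the block's top face, 26 below the shank's end. z up.
- tray: Fixed blue tray 140 (x) x 190 (y) x 26 mm tall. Six pockets 20 mm deep, 1 mm wider than a block on every side, at x = -33, +33 and y = -60, 0, +60 mm from its centre, long sides along x. Five hold a block, one is empty; which is where varies. Origin at the centre of its underside, z up.
- bin: Red open-topped reject bin, fixed, 150 (x) x 170 (y) x 60 mm tall outside, walls and floor 4 mm thick. Origin at the centre of its underside, z up. It stands left or right of the tray, the scanner on the other side.
- turntable (a point): Centre of the top of the scanner's black turntable: 90 mm across, 38 mm above the table, does not turn, dashed white ring on it. Fixed scanner: white base 200 (x) x 150 (y) x 30 mm; at its far corners two grey lens posts 36 mm wide, 52 mm either side in y, 85 mm above the table, front faces 63 mm from this point in +x. x points away from the start button, z up.
- start_top (a point): Centre of the top of the scanner's round green start button (28 mm across, in a black housing), 80 mm from the turntable's centre in the scanner's -x. It is pressed straight down.
- start (a joint): Travel of the start button in m: 0 released, 0.006 fully down; a spring, about 5 N when fully down, returns it.
- dropper: Bystander: clear dropper bottle, 48 mm across, 130 mm tall. Origin at the centre of its underside.
- wax_jar: Bystander: amber jar with an orange lid, 60 mm across, 60 mm tall. Origin at the centre of its underside.
- jaw_model: Bystander: plaster jaw model 50 x 65 mm, about 30 mm tall. Origin at the centre of its underside.
- wax_knife: Bystander: slim wax carver, wooden handle and steel blade, 150 mm long, 9 mm thick, lying at the back. Origin under its middle.
- brush: Bystander: slim brush with a blue handle, 150 mm long, 9 mm thick, lying at the right. Origin under its middle.
There are look-alikes about, which are no part of the job. What is shaped like the part that bears approved_mid but orange or purple is not meant.

How it is judged:
By the outcome, as a careful person would: the job done as asked, in the order asked, and still so for the second after the job is handed in, with the robot touching nothing.
It also fails if it takes over 72 s, if anything falls off the work surface, if the arm or the gripper's body presses on something with over 40 N, if the wrist force passes 120 N, or if a joint passes its speed limit or range.

## Working session

There is one attempt and no reset: what is moved stays moved. The work goes in short steps, Python scripts to look and compute and a tool call to move; the robot and the scene stay as the last step left them, time stands still between calls to the robot, and variables do not carry over. Pictures are saved under pics/ and viewed, and the job is handed in when it is done.

Besides the shell and the picture viewer there is one more tool, called after "Emit:" in YAML: its name, and indented under it one key for each argument. step_arm: Moves the arm, as the interface text tells. Its arguments: {"type":"object","properties":{"motion":{"type":"array","items":{"type":"number"}},"force":{"type":"number"}},"required":["motion"]}

```bash
ls; mkdir -p pics; cat > h.py <<'E'
import numpy as np,cv2
from station import sensors,capture,order
def cam(n):
    c=capture(n); h,w=c['frame'].shape[:2]
    f=h/2/np.tan(np.radians(c['vfov'])/2)
    c['K']=np.array([[f,0,c['cx']],[0,f,c['cy']],[0,0,1]]); c['D']=np.array(c['D'],float)
    c['R']=cv2.Rodrigues(np.array(c['rvec'],float))[0]; c['t']=np.array(c['tvec'],float).ravel()
    return c
def cloud(c):
    h,w=c['range_z'].shape
    v,u=np.mgrid[:h,:w]
    p=np.stack([u,v],-1).reshape(-1,1,2).astype(float)
    n=cv2.undistortPointsIter(p,c['K'],c['D'],None,None,(3,100,1e-9)).reshape(h,w,2)
    z=c['range_z'][...,None].astype(float)
    P=np.concatenate([n*z,z],-1)
    return (P-c['t'])@c['R']
def ray(c,u,v,Z):
    n=cv2.undistortPointsIter(np.array([[[u,v]]],float),c['K'],c['D'],None,None,(3,100,1e-9)).ravel()
    d=c['R'].T@np.array([n[0],n[1],1]); o=-c['R'].T@c['t']
    return o+d*(Z-o[2])/d[2]
def save(im,name): cv2.imwrite('pics/'+name,im[...,::-1])
E
python3 - <<'E'
from h import *
for n in('scene','top'):
    c=cam(n); save(c['frame'],n+'0.png'); print(n,c['vfov'],c['D'],-c['R'].T@c['t'])
    np.save(n+'0.npy',cloud(c)); np.save(n+'f.npy',c['frame'])
print(sensors.get_state())
E
```

```text
pics
scene 48.333957343325736 [0.04654809 0.         0.         0.         0.        ] [1.30848241 0.51885444 0.6405241 ]
top 57.469831100069605 [-0.04900969  0.          0.          0.          0.        ] [ 0.42457665 -0.07014318  1.09845079]
{'t': 0.1, 'q': array([-1.48401106e+00,  3.42630968e-01,  1.52491427e+00, -2.42207791e-06,
        1.27537530e+00, -1.45972611e-01]), 'dq': array([ 0.00033642, -0.00294847, -0.00380452, -0.00087255,  0.0016206 ,
        0.00093946]), 'tau': array([ 1.88520789e-03, -4.32004058e+01, -2.44695586e+01,  7.19144032e-02,
        5.25742513e-02, -5.39145628e-05]), 'eef_pos': array([ 0.12112245, -0.51071506,  0.40412827]), 'ee_rot': array([ 0.55501713, -0.55433496,  0.43888191, -0.43823671]), 'ft_force': array([-0.71218521,  0.09007979,  0.34385012]), 'wrist_torque': array([ 0.00453199, -0.02814576,  0.01772785]), 'finger_gap': 0.09219645934459364}
```

View pics/scene0.png

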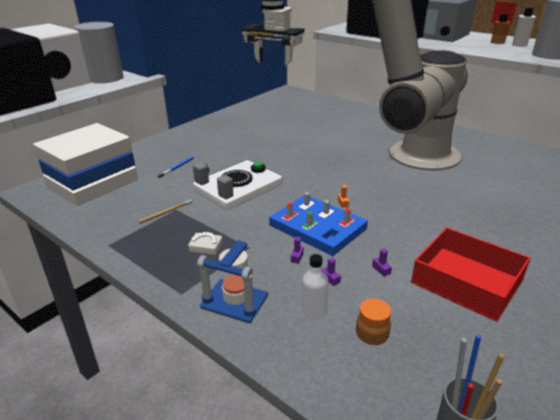

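View pics/top0.png

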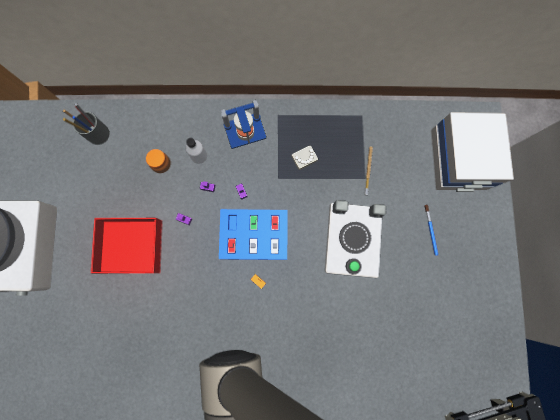

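The top view (up is +x, left is +y) gives these positions:
- **Candidates:** rejects at about (275,223) and (232,245), green at about (253,223).
- **Unmarked blocks and empty pocket:** plain blocks at (253,245) and (275,245), empty pocket at (232,223).
- **Look-alikes:** orange at (258,282), purple at (207,186), (242,191) and (184,218).
- **Fixtures:** bin on the left at (126,245), turntable at (355,237), start button at (354,266).

I'll check the choice in a close crop and measure.

```bash
python3 - <<'E'
from h import *
c=cam('top'); f=c['frame']; P=cloud(c)
save(cv2.resize(f[195:295,205:305],None,fx=6,fy=6,interpolation=cv2.INTER_CUBIC),'crop1.png')
hsv=cv2.cvtColor(f,cv2.COLOR_RGB2HSV).astype(int)
H,S,V=hsv[...,0],hsv[...,1],hsv[...,2]
v,u=np.mgrid[:420,:560]
def rep(name,m,Z):
    m=m.astype(np.uint8); n,l,st,ce=cv2.connectedComponentsWithStats(m)
    for i in range(1,n):
        if st[i,4]>15:
            p=ray(c,*ce[i],Z); zz=P[l==i][:,2]
            print(name,ce[i].round(1),st[i,4],p.round(4),'z med/max',np.median(zz).round(4),zz.max().round(4))
blue=(H>100)&(H<122)&(S>150)&(V>120)&(u>205)&(u<300)&(v>195)&(v<275)
cn=np.argwhere(blue)[:,::-1].astype(np.float32)
r=cv2.minAreaRect(cn); print('tray',r,[ray(c,*p,0.026).round(4) for p in cv2.boxPoints(r)])
reg=(u>215)&(u<292)&(v>205)&(v<263)
rep('red',((H<8)|(H>172))&(S>120)&reg,0.026)
rep('green',(H>45)&(H<85)&(S>90)&reg,0.026)
rep('shank',(P[...,2]>0.045)&reg,0.058)
rep('btn',(H>45)&(H<85)&(S>90)&(u>330)&(u<380),0.045)
b=((H<8)|(H>172))&(S>120)&(u>80)&(u<175)&(v>205)&(v<285)
r=cv2.minAreaRect(np.argwhere(b)[:,::-1].astype(np.float32));print('bin',r,[ray(c,*p,0.06).round(4) for p in cv2.boxPoints(r)])
# scanner base
w=(P[...,2]>0.022)&(P[...,2]<0.037)&(S<40)&(V>170)&(u>315)&(u<395)&(v>195)&(v<285)
r=cv2.minAreaRect(np.argwhere(w)[:,::-1].astype(np.float32));print('base',r,[ray(c,*p,0.03).round(4) for p in cv2.boxPoints(r)],np.median(P[w][:,2]))
p=P[P[...,2]>.06]; 
post=(P[...,2]>.07)&(u>315)&(u<395)&(v>190)&(v<230); rep('post',post,.085)
tt=(V<90)&(u>335)&(u<375)&(v>218)&(v<256); rep('tt',tt,.038)
print(np.median(P[230:245,348:362,2]))
save(cv2.resize(f[195:285,315:395],None,fx=6,fy=6,interpolation=cv2.INTER_CUBIC),'crop2.png')
E
```

```text
tray ((252.7900848388672, 234.09652709960938), (67.20732879638672, 49.293148040771484), 0.9548412561416626) [array([0.4679, 0.0751, 0.026 ]), array([0.6065, 0.0752, 0.026 ]), array([ 0.6025, -0.1152,  0.026 ]), array([ 0.4636, -0.1113,  0.026 ])]
red [274.5 222.1] 71 [ 0.5679 -0.08    0.026 ] z med/max 0.028 0.0624
red [231.2 244.9] 78 [0.5045 0.041  0.026 ] z med/max 0.028 1.0985
green [253.5 221.9] 74 [ 0.5688 -0.0208  0.026 ] z med/max 0.0277 0.0613
shank [253. 221.] 25 [ 0.5671 -0.0209  0.058 ] z med/max 0.0566 0.0613
shank [274.5 221. ] 20 [ 0.5668 -0.0798  0.058 ] z med/max 0.0583 0.0624
shank [230.  244.8] 25 [0.5023 0.0411 0.058 ] z med/max 0.0583 1.0985
shank [252.6 245. ] 21 [ 0.5015 -0.0201  0.058 ] z med/max 0.0584 1.0985
shank [274.5 245. ] 20 [ 0.5011 -0.0794  0.058 ] z med/max 0.0585 0.0602
btn [354.1 265.7] 84 [ 0.4436 -0.2973  0.045 ] z med/max 0.0516 0.0547
bin ((125.99998474121094, 245.5), (69.99998474121094, 54.99999237060547), 0.0) [array([0.4283, 0.4121, 0.06  ]), array([0.577 , 0.4227, 0.06  ]), array([0.5762, 0.2301, 0.06  ]), array([0.4279, 0.224 , 0.06  ])]
base ((354.25543212890625, 240.0941619873047), (52.77677917480469, 70.80116271972656), 4.289153099060059) [array([ 0.4237, -0.2195,  0.03  ]), array([ 0.622 , -0.2401,  0.03  ]), array([ 0.61  , -0.3914,  0.03  ]), array([ 0.4111, -0.3661,  0.03  ])] 0.029728461198887376
post [341.  206.2] 161 [ 0.6025 -0.2593  0.085 ] z med/max 0.0836 0.0896
post [378.7 210.1] 169 [ 0.5913 -0.362   0.085 ] z med/max 0.0831 0.0885
tt [348.5 226.7] 35 [ 0.5524 -0.2872  0.038 ] z med/max 0.0382 0.0404
tt [355.  236.9] 346 [ 0.5234 -0.3046  0.038 ] z med/max 0.0383 1.0985
tt [355.5 244.2] 98 [ 0.5032 -0.3052  0.038 ] z med/max 0.0381 0.0422
0.038403772603493404
```

View pics/crop1.png

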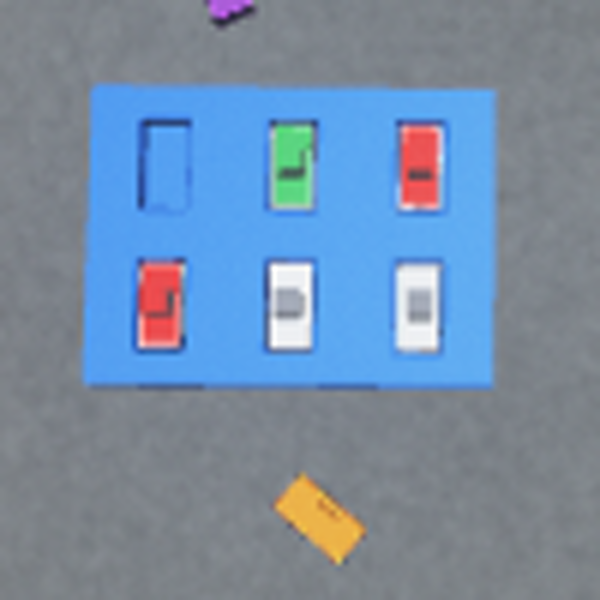

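View pics/crop2.png

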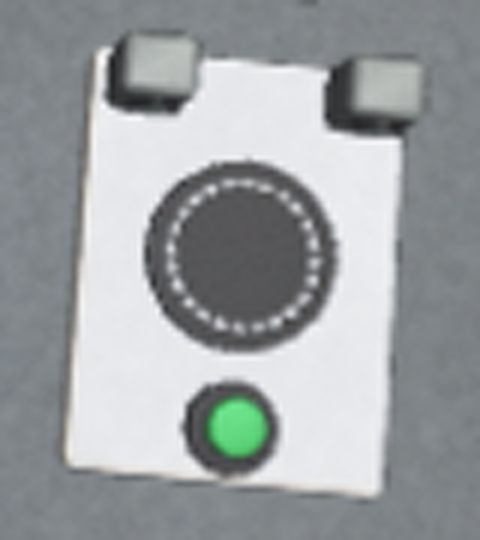

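The crop confirms it. Green is in the top-middle pocket (291,165 in the crop), and the rejects are top-right (420,165) and bottom-left (161,305). Plain blocks are bottom-middle and bottom-right. The second crop shows the turntable disc centred at about (241,256) and the button at (239,427).

Next I'll refine these and cross-check them with the scene camera.

```bash
python3 - <<'E'
from h import *
from scipy.spatial.transform import Rotation as Ro
s=sensors.get_state(); q=s['ee_rot']; M=Ro.from_quat(q[[1,2,3,0]]).as_matrix(); print(M.round(3)); print('t',s['t'])
grid=np.array([[x,y] for x in(-.033,.033) for y in(-.06,0,.06)])
for n in('top','scene'):
    c=cam(n);P=cloud(c);f=c['frame']
    hsv=cv2.cvtColor(f,cv2.COLOR_RGB2HSV).astype(int);H,S,V=hsv[...,0],hsv[...,1],hsv[...,2]
    ok=(c['range_z']>0)
    # tray top points
    m=ok&(abs(P[...,2]-.026)<.006)&(H>100)&(H<122)&(S>150)&(P[...,0]>.44)&(P[...,0]<.63)&(P[...,1]>-.14)&(P[...,1]<.1)
    # outline reproject to z=.026 plane
    pts=np.array([ray(c,u,v,.026)[:2] for v,u in np.argwhere(m)])
    r=cv2.minAreaRect((pts*1000).astype(np.float32)); print(n,'tray',r,'z',np.median(P[m][:,2]))
    for nm,x,y in(('A',.568,-.080),('G',.568,-.0205),('B',.502,.041),('p',.5015,-.020),('p',.501,-.0795)):
        k=ok&(P[...,2]>.038)&(P[...,2]<.075)&(np.hypot(P[...,0]-x,P[...,1]-y)<.02)
        q=P[k]; t=q[q[:,2]>.052]
        print(nm,len(q),len(t),t.mean(0).round(4), ((t.min(0)+t.max(0))/2).round(4))
    k=ok&(P[...,2]>.033)&(P[...,2]<.043)&(np.hypot(P[...,0]-.523,P[...,1]+.304)<.052)
    pts=np.array([ray(c,u,v,.038)[:2] for v,u in np.argwhere(k)]);print('tt',cv2.minEnclosingCircle((pts*1000).astype(np.float32)),pts.mean(0))
    k=ok&(H>45)&(H<85)&(S>90)&(np.hypot(P[...,0]-.444,P[...,1]+.297)<.025)
    print('btn',k.sum(),np.median(P[k],0).round(4),np.array([ray(c,u,v,.052) for v,u in np.argwhere(k)]).mean(0))
E
```

```text
[[ 0.231 -0.     0.973]
 [-0.973  0.001  0.231]
 [-0.001 -1.     0.   ]]
t 0.15
top tray ((535.1072998046875, -18.695480346679688), (188.33905029296875, 138.82296752929688), 88.78072357177734) z 0.026135821721826723
A 20 20 [ 0.5665 -0.0797  0.0601] [ 0.5666 -0.0798  0.0608]
G 25 23 [ 0.5677 -0.021   0.0571] [ 0.5676 -0.0208  0.0567]
B 24 20 [0.5031 0.0409 0.0583] [0.502  0.0411 0.0575]
p 20 20 [ 0.5015 -0.0198  0.0582] [ 0.5015 -0.0198  0.0586]
p 20 20 [ 0.5011 -0.0794  0.0585] [ 0.5013 -0.0794  0.0579]
tt ((521.8955078125, -301.4610900878906), 51.09624099731445) [ 0.52200844 -0.30433339]
btn 85 [ 0.4428 -0.2957  0.0512] [ 0.44364807 -0.29572505  0.052     ]
scene tray ((538.9178466796875, -18.297348022460938), (194.5332489013672, 147.02151489257812), 89.27462768554688) z 0.026475869832202077
A 65 30 [ 0.5681 -0.0797  0.0573] [ 0.5657 -0.0806  0.0569]
G 64 34 [ 0.569  -0.0195  0.0573] [ 0.5671 -0.0206  0.0565]
B 67 31 [0.5043 0.0406 0.0574] [0.5031 0.0395 0.057 ]
p 60 30 [ 0.5032 -0.0189  0.0573] [ 0.5021 -0.0198  0.0569]
p 56 29 [ 0.5021 -0.0791  0.0569] [ 0.5014 -0.0796  0.0564]
tt ((524.2398681640625, -299.7364501953125), 51.26258850097656) [ 0.51621927 -0.29876068]
btn 61 [ 0.4498 -0.2919  0.0499] [ 0.45237981 -0.28932405  0.052     ]
```

Emit:
step_arm:
  motion: [-0.1, 62, 60, 0, -0.12, -0.1, 124, 120, 0, -0.247, -0.1, 186, 180, 0, -0.247, -0.1, 248, 240, 0, -0.247, -0.1, 310, 300, 0, -0.247, -0.1, 372, 360, 0, -0.247, -0.1, 420, 406, 0, -0.247, -0.1, 446, 431, 0, -0.247, -0.1, 446, 431, -50, -0.247, -0.1, 446, 431, -90, -0.247, -0.1, 446, 431, -110, -0.247, -0.1, 446, 431, -110, -0.247]
  force: 25

```text
t: 1.75
eef_pos: [0.5668, -0.0785, 0.2914]
ee_rot: [0.496, -0.498, 0.505, -0.501]
ft_force: [-0.5, 0.4, 0.1]
finger_gap: 0.0416
```

```bash
python3 - <<'E'
from h import *
from scipy.spatial.transform import Rotation as Ro
c=cam('scene');save(cv2.resize(c['frame'][130:270,230:420],None,fx=4,fy=4),'s1.png')
c=cam('top');save(cv2.resize(c['frame'][150:300,180:380],None,fx=4,fy=4),'t1.png')
s=sensors.get_state();q=s['ee_rot'];print(s['eef_pos'],Ro.from_quat(q[[1,2,3,0]]).as_matrix().round(4),s['q'])
E
```

```text
[ 0.56717205 -0.08020866  0.29548457] [[-1.400e-02  1.000e-04  9.999e-01]
 [-9.999e-01 -4.000e-04 -1.400e-02]
 [ 4.000e-04 -1.000e+00  2.000e-04]] [-2.74172724e-01  5.32991721e-01  1.53948599e+00 -4.12228158e-04
  1.06885821e+00  1.31084662e+00]
```

View pics/s1.png

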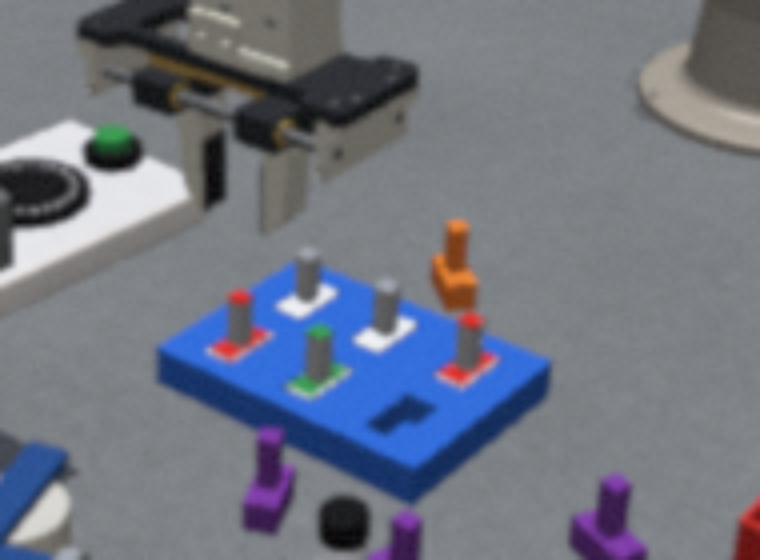

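View pics/t1.png

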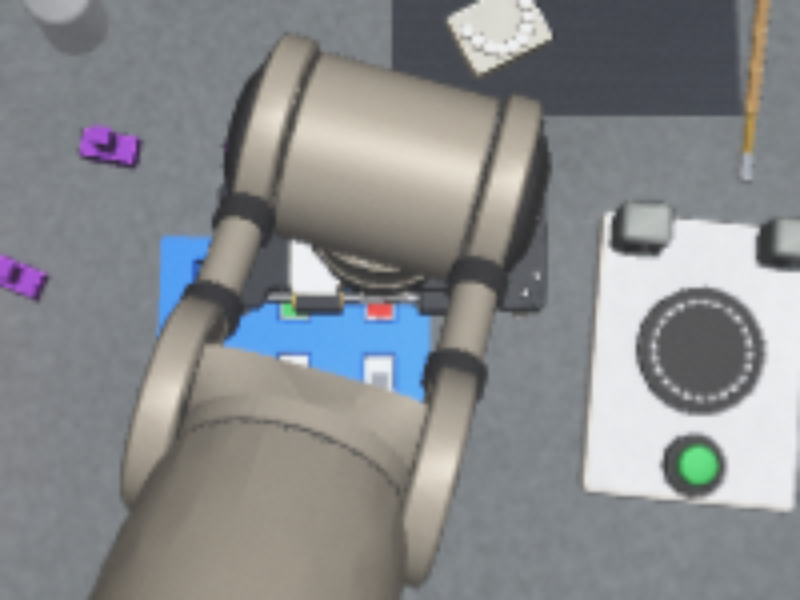

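The scene view shows the part-open gripper, with fingertips at about (205,200) and (285,220), hovering above reject A at (240,300). It settled at (0.5672, -0.0802), which matches A. Descending.

Emit:
step_arm:
  motion: [-0.1, 0, 0, -30, 0, -0.1, 0, 0, -60, 0, -0.1, 0, 0, -80, 0, -0.1, 0, 0, -88, 0, -0.1, 0, 0, -88, 0, -0.1, 0, 0, -88, 0]

```text
t: 2.6
eef_pos: [0.5675, -0.0802, 0.2083]
ee_rot: [-0.497, 0.496, -0.503, 0.504]
ft_force: [-0.2, 0.6, 0.5]
finger_gap: 0.0412
```

```bash
python3 - <<'E'
from h import *
c=cam('scene');save(cv2.resize(c['frame'][150:250,250:390],None,fx=5,fy=5,interpolation=cv2.INTER_CUBIC),'s2.png')
s=sensors.get_state();print(s['eef_pos'],s['ft_force'],s['finger_gap'])
E
```

```text
[ 0.56748681 -0.08010344  0.20807219] [ 0.43043274 -0.22244801  0.6227715 ] 0.041488894258777345
```

View pics/s2.png

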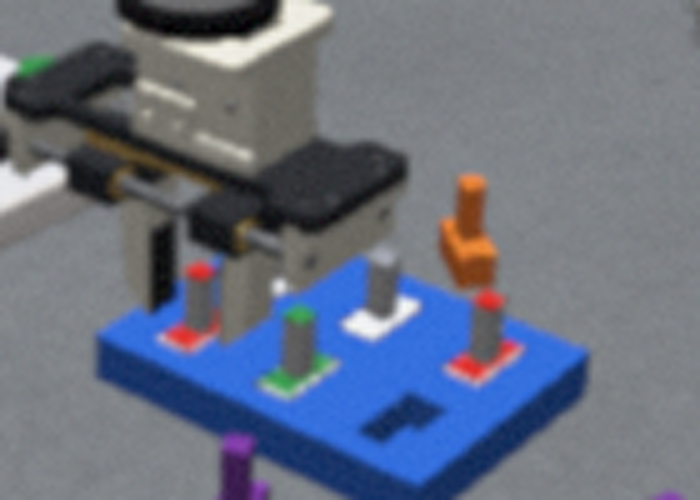

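The fingers straddle red shank A, which is at (200,300) and centred between the tips. Closing and reading the side force.

Emit:
step_arm:
  motion: [-1, 0, 0, 0, 0, -1, 0, 0, 0, 0, -1, 0, 0, 0, 0, -1, 0, 0, 0, 0, -1, 0, 0, 0, 0, -1, 0, 0, 0, 0]
  force: 30

```text
t: 3.4
eef_pos: [0.5671, -0.0798, 0.2067]
ee_rot: [0.496, -0.496, 0.504, -0.504]
ft_force: [-0.4, 1.1, -0.6]
finger_gap: 0.0117
```

Emit:
step_arm:
  motion: [-1, 0, 0, 5, 0, -1, 0, 0, 12, 0, -1, 0, 0, 20, 0, -1, 0, 0, 30, 0, -1, 0, 0, 60, 0, -1, 0, 0, 100, 0, -1, 0, 0, 120, 0, -1, 0, 0, 120, 0]

```text
t: 4.4
eef_pos: [0.5674, -0.0799, 0.3289]
ee_rot: [-0.497, 0.496, -0.502, 0.505]
ft_force: [0.8, -0.7, -1.8]
finger_gap: 0.0116
```

```bash
python3 - <<'E'
from h import *
c=cam('scene');save(cv2.resize(c['frame'][110:270,230:420],None,fx=4,fy=4,interpolation=cv2.INTER_CUBIC),'s3.png')
s=sensors.get_state();print(s['eef_pos'],s['ft_force'],s['finger_gap'])
E
```

```text
[ 0.56703115 -0.079798    0.32729417] [-0.21766915 -0.14150012 -1.61213938] 0.011921939339192266
```

View pics/s3.png

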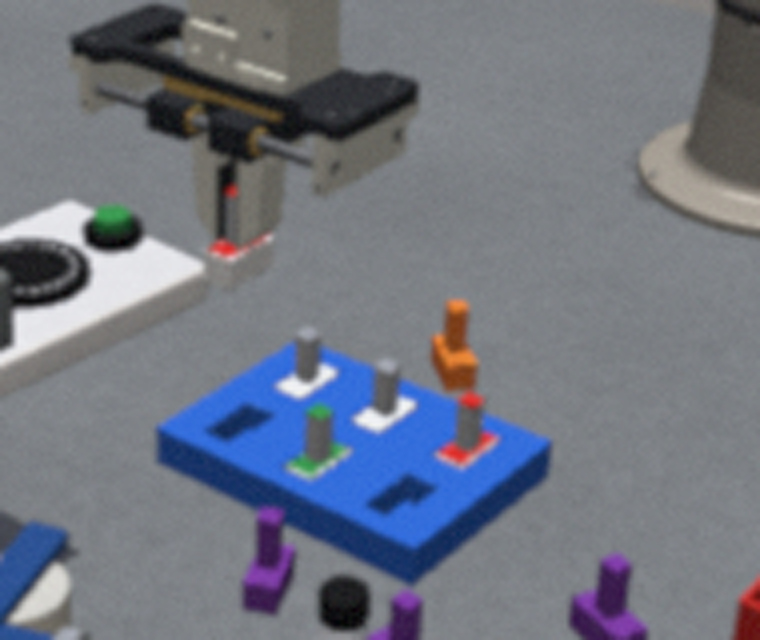

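```bash
python3 - <<'E'
from h import *
for n in('top','scene'):
    P=np.load(n+'0.npy');f=np.load(n+'f.npy')
    m=(abs(P[...,2]-.06)<.006)&(P[...,1]>.18)&(P[...,1]<.48)&(P[...,0]>.38)&(P[...,0]<.65)&(f[...,0]>100)&(f[...,1]<70)
    r=cv2.minAreaRect((P[m][:,:2]*1000).astype(np.float32));print(n,m.sum(),r,np.percentile(P[m],[1,99],axis=0).round(3))
E
```

```text
top 327 ((504.0647277832031, 328.24688720703125), (170.7161102294922, 146.5758819580078), 89.908203125) [[0.431 0.243 0.055]
 [0.577 0.413 0.064]]
scene 725 ((502.52813720703125, 328.1305847167969), (156.10386657714844, 169.9381561279297), 0.6847923398017883) [[0.428 0.245 0.054]
 [0.579 0.413 0.062]]
```

Emit:
step_arm:
  motion: [-1, -10, 45, 0, 0, -1, -24, 105, 0, 0, -1, -38, 165, 0, 0, -1, -52, 225, 0, 0, -1, -66, 285, 0, 0, -1, -80, 345, 0, 0, -1, -90, 390, 0, 0, -1, -93, 408, 0, 0, -1, -93, 408, 0, 0, -1, -93, 408, 0, 0]

```text
t: 5.7
eef_pos: [0.4746, 0.3268, 0.3262]
ee_rot: [-0.496, 0.497, -0.504, 0.504]
ft_force: [-0.1, 0.3, -0.5]
finger_gap: 0.0116
```

Emit:
step_arm:
  motion: [-1, 0, 0, -40, 0, -1, 0, 0, -80, 0, -1, 0, 0, -105, 0, -1, 0, 0, -115, 0, -1, 0, 0, -120, 0, -1, 0, 0, -121, 0, -1, 0, 0, -121, 0]

```text
t: 6.58
eef_pos: [0.4744, 0.3282, 0.2066]
ee_rot: [-0.497, 0.496, -0.503, 0.504]
ft_force: [0.2, -0.6, -0.2]
finger_gap: 0.0117
```

Emit:
step_arm:
  motion: [-0.1, 0, 0, -1, 0, -0.1, 0, 0, -1, 0, -0.1, 0, 0, -1, 0, -0.1, 0, 0, -1, 0, -0.1, 0, 0, 30, 0, -0.1, 0, 0, 80, 0, -0.1, 0, 0, 120, 0, -0.1, 0, 0, 120, 0]

```text
t: 7.58
eef_pos: [0.4747, 0.3285, 0.3293]
ee_rot: [-0.499, 0.494, -0.503, 0.504]
ft_force: [-0.2, -0.5, -0.8]
finger_gap: 0.0414
```

Emit:
step_arm:
  motion: [-0.1, 6, -60, 0, 0, -0.1, 12, -120, 0, 0, -0.1, 18, -180, 0, 0, -0.1, 24, -240, 0, 0, -0.1, 28, -280, -20, 0, -0.1, 28, -288, -30, 0, -0.1, 28, -288, -30, 0, -0.1, 28, -288, -30, 0]

```text
t: 8.57
eef_pos: [0.5022, 0.0413, 0.2958]
ee_rot: [0.497, -0.497, 0.503, -0.503]
ft_force: [0.4, -0.0, 0.1]
finger_gap: 0.0411
```

```bash
python3 - <<'E'
from h import *
c=cam('scene');save(c['frame'][100:320,200:540].repeat(2,0).repeat(2,1),'s4.png')
s=sensors.get_state();print(s['t'],s['eef_pos'],s['ft_force'],s['finger_gap'])
E
```

```text
8.625 [0.50219375 0.04141531 0.29604423] [0.60547603 0.10625287 0.28991498] 0.04128363939953029
```

View pics/s4.png

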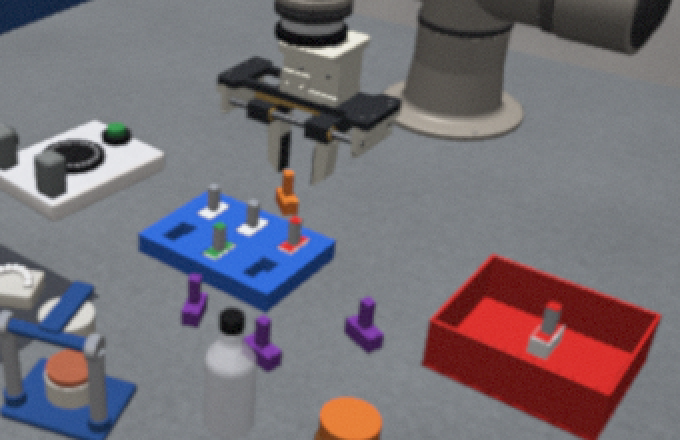

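Reject A stands upright in the bin at (550,330), and the gripper is above reject B at (293,235). Continuing with B.

Emit:
step_arm:
  motion: [-0.1, 0, -1, -30, 0, -0.1, 0, -1, -60, 0, -0.1, 0, -1, -80, 0, -0.1, 0, -1, -89, 0, -0.1, 0, -1, -89, 0, -0.1, 0, -1, -89, 0, -1, 0, -1, -89, 0, -1, 0, -1, -89, 0, -1, 0, -1, -89, 0, -1, 0, -1, -89, 0, -1, 0, -1, -89, 0, -1, 0, -1, -89, 0]

```text
t: 10.12
eef_pos: [0.5021, 0.0395, 0.2067]
ee_rot: [0.497, -0.496, 0.504, -0.503]
ft_force: [1.0, 5.0, -0.7]
finger_gap: 0.0118
```

There's a 5 N side load in +y, so I'll shift 1 mm to relieve it and then lift.

Emit:
step_arm:
  motion: [-1, 0, 1, 0, 0, -1, 0, 1, 0, 0]

```text
t: 10.38
eef_pos: [0.5021, 0.0399, 0.2066]
ee_rot: [-0.496, 0.497, -0.503, 0.504]
ft_force: [0.1, -0.3, -0.5]
finger_gap: 0.012
```

Emit:
step_arm:
  motion: [-1, 0, 0, 5, 0, -1, 0, 0, 12, 0, -1, 0, 0, 20, 0, -1, 0, 0, 30, 0, -1, 0, 0, 60, 0, -1, 0, 0, 100, 0, -1, 0, 0, 120, 0, -1, 0, 0, 120, 0]

```text
t: 11.38
eef_pos: [0.5024, 0.0402, 0.3286]
ee_rot: [-0.497, 0.495, -0.502, 0.505]
ft_force: [-0.2, 0.6, -1.2]
finger_gap: 0.012
```

Emit:
step_arm:
  motion: [-1, 6, 50, 0, 0, -1, 12, 110, 0, 0, -1, 20, 170, 0, 0, -1, 26, 230, 0, 0, -1, 31, 275, 0, 0, -1, 32, 288, 0, 0, -1, 32, 288, 0, 0, -1, 32, 288, 0, 0]

```text
t: 12.38
eef_pos: [0.5342, 0.3268, 0.3263]
ee_rot: [-0.496, 0.497, -0.504, 0.504]
ft_force: [-0.4, 0.3, -1.1]
finger_gap: 0.0118
```

Emit:
step_arm:
  motion: [-1, 0, 0, -40, 0, -1, 0, 0, -80, 0, -1, 0, 0, -105, 0, -1, 0, 0, -115, 0, -1, 0, 0, -120, 0, -1, 0, 0, -121, 0, -1, 0, 0, -121, 0]

```text
t: 13.25
eef_pos: [0.5344, 0.3282, 0.2067]
ee_rot: [-0.497, 0.496, -0.503, 0.504]
ft_force: [0.3, 0.5, -0.8]
finger_gap: 0.0117
```

Emit:
step_arm:
  motion: [-0.1, 0, 0, -1, 0, -0.1, 0, 0, -1, 0, -0.1, 0, 0, -1, 0, -0.1, 0, 0, -1, 0, -0.1, 0, 0, 30, 0, -0.1, 0, 0, 80, 0, -0.1, 0, 0, 120, 0, -0.1, 0, 0, 120, 0]

```text
t: 14.25
eef_pos: [0.5347, 0.3285, 0.3298]
ee_rot: [-0.499, 0.494, -0.503, 0.504]
ft_force: [1.4, -0.5, 0.4]
finger_gap: 0.0413
```

Emit:
step_arm:
  motion: [-0.1, 6, -60, 0, 0, -0.1, 12, -120, 0, 0, -0.1, 18, -180, 0, 0, -0.1, 24, -240, 0, 0, -0.1, 29, -300, 0, 0, -0.1, 32, -335, -20, 0, -0.1, 33, -349, -30, 0, -0.1, 33, -349, -30, 0, -0.1, 33, -349, -30, 0]

```text
t: 15.38
eef_pos: [0.5672, -0.0195, 0.2959]
ee_rot: [0.497, -0.497, 0.503, -0.503]
ft_force: [0.2, 0.5, 0.0]
finger_gap: 0.0416
```

```bash
python3 - <<'E'
from h import *
c=cam('scene');save(c['frame'][100:320,200:540].repeat(2,0).repeat(2,1),'s5.png')
s=sensors.get_state();print(s['t'],s['eef_pos'],s['ft_force'],s['finger_gap'])
E
```

```text
15.425 [ 0.56724364 -0.01936172  0.29618654] [-0.28312463  0.79907495  0.13268656] 0.04141312225951462
```

View pics/s5.png

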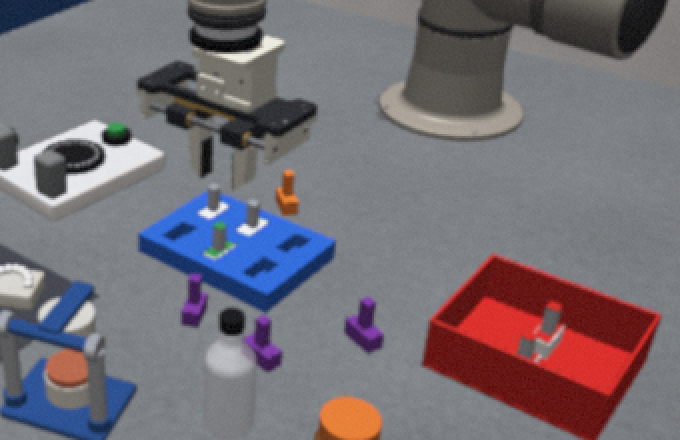

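Both rejects are in the bin, but B's shank at (527,350) doesn't look upright. Checking that in close-up.

```bash
python3 - <<'E'
from h import *
c=cam('scene');a=cv2.resize(c['frame'][215:320,405:535],None,fx=5,fy=5,interpolation=cv2.INTER_CUBIC)
save(a,'bin1.png')
c=cam('top');save(cv2.resize(c['frame'][205:285,80:175],None,fx=6,fy=6,interpolation=cv2.INTER_CUBIC),'bin2.png')
E
```

```text
(no output)
```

View pics/bin1.png

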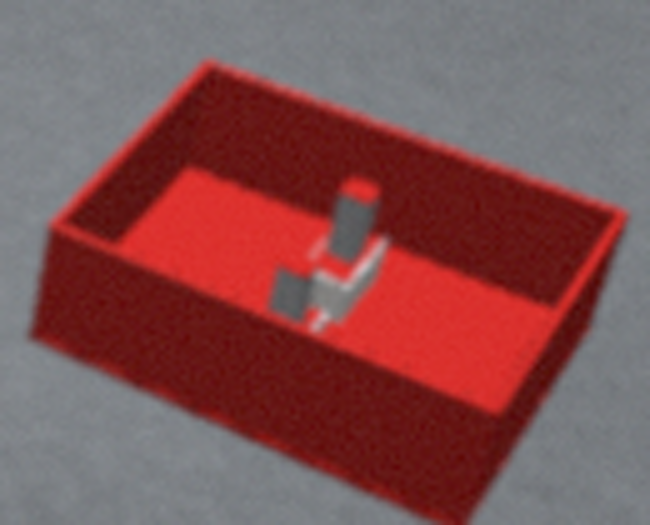

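View pics/bin2.png

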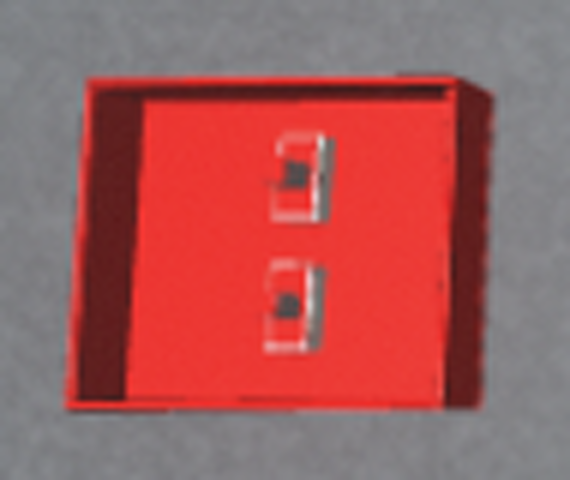

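Both stand upright in the bin, at (300,175) and (290,305); their red tops just blend with the bin floor. Now the green block at (220,240).

Emit:
step_arm:
  motion: [-0.1, 0, -1, -30, 0, -0.1, 0, -1, -60, 0, -0.1, 0, -1, -80, 0, -0.1, 0, -1, -89, 0, -0.1, 0, -1, -89, 0, -0.1, 0, -1, -89, 0, -1, 0, -1, -89, 0, -1, 0, -1, -89, 0, -1, 0, -1, -89, 0, -1, 0, -1, -89, 0, -1, 0, -1, -89, 0, -1, 0, -1, -89, 0]

```text
t: 17.02
eef_pos: [0.5671, -0.0215, 0.2066]
ee_rot: [0.496, -0.496, 0.504, -0.503]
ft_force: [0.1, 4.5, -1.6]
finger_gap: 0.0118
```

Emit:
step_arm:
  motion: [-1, 0, 1, 0, 0, -1, 0, 1, 0, 0]

```text
t: 17.27
eef_pos: [0.5671, -0.0211, 0.2067]
ee_rot: [-0.496, 0.497, -0.503, 0.504]
ft_force: [-0.2, -0.2, -1.4]
finger_gap: 0.0119
```

Emit:
step_arm:
  motion: [-1, 0, 0, 5, 0, -1, 0, 0, 12, 0, -1, 0, 0, 20, 0, -1, 0, 0, 30, 0, -1, 0, 0, 60, 0, -1, 0, 0, 100, 0, -1, 0, 0, 120, 0, -1, 0, 0, 120, 0]

```text
t: 18.27
eef_pos: [0.5674, -0.0209, 0.3289]
ee_rot: [-0.497, 0.496, -0.502, 0.505]
ft_force: [0.4, 0.1, -1.6]
finger_gap: 0.0118
```

```bash
python3 - <<'E'
from h import *
c=cam('scene');save(cv2.resize(c['frame'][100:270,170:370],None,fx=4,fy=4,interpolation=cv2.INTER_CUBIC),'s6.png')
s=sensors.get_state();print(s['eef_pos'],s['ft_force'],s['finger_gap'])
# turntable refine: white ring in first top image & disc
c=cam('top');f=np.load('topf.npy');g=cv2.cvtColor(f,cv2.COLOR_RGB2GRAY)
P=np.load('top0.npy')
R=np.array([[ray(c,u,v,.038)[:2] for u in range(325,386)] for v in range(210,265)])
G=g[210:265,325:386]
d=np.hypot(R[...,0]-.5225,R[...,1]+.304)
m=(G<120)&(d<.05); n,l,st,ce=cv2.connectedComponentsWithStats(m.astype(np.uint8))
hull=cv2.convexHull((R[m]*1000).astype(np.float32)); print('disc',cv2.minEnclosingCircle(hull),cv2.fitEllipse(hull))
w=(G>110)&(d<.041); print('ring',w.sum(),cv2.fitEllipse((R[w]*1000).astype(np.float32)))
E
```

```text
[ 0.56701522 -0.02077786  0.32730402] [-0.1146802  -0.13360186 -1.30177948] 0.011658566747567649
disc ((523.41845703125, -303.1966247558594), 44.24153518676758) ((522.7685546875, -303.4143981933594), (85.67121887207031, 87.96917724609375), 7.052441120147705)
ring 141 ((523.13232421875, -304.56964111328125), (67.87370300292969, 68.7022476196289), 27.082368850708008)
```

View pics/s6.png

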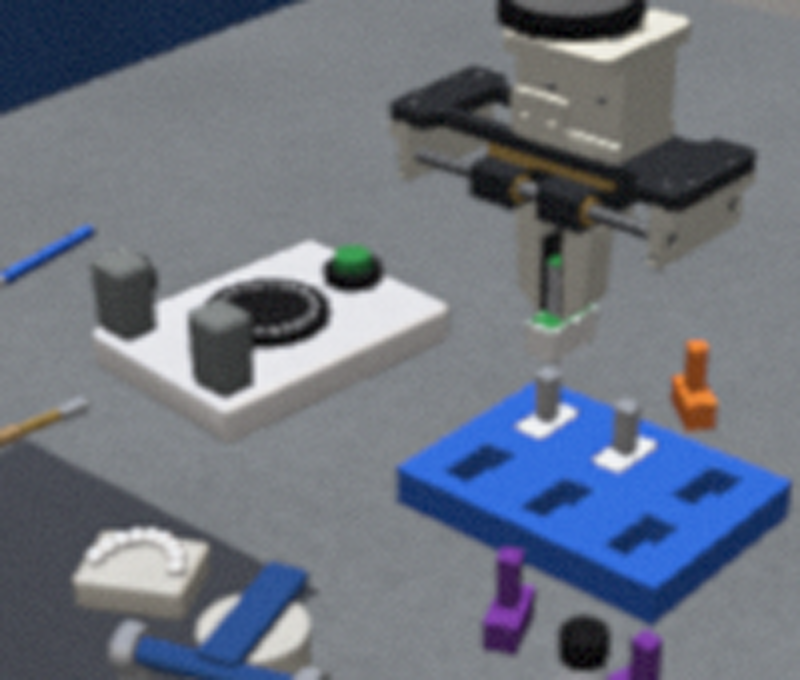

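Green block held upright. Its shank is at (555,285), and the plain blocks are still seated. Moving to the turntable with a slight turn to the scanner's yaw.

Emit:
step_arm:
  motion: [-1, -6, -40, 0, -0.03, -1, -14, -90, 0, -0.06, -1, -22, -140, 0, -0.095, -1, -30, -190, 0, -0.095, -1, -38, -240, 0, -0.095, -1, -42, -270, 0, -0.095, -1, -44, -283, 0, -0.095, -1, -44, -283, 0, -0.095, -1, -44, -283, 0, -0.095, -1, -44, -283, 0, -0.095]

```text
t: 19.62
eef_pos: [0.5235, -0.3026, 0.3268]
ee_rot: [0.472, -0.472, 0.526, -0.526]
ft_force: [0.4, 0.2, -0.4]
finger_gap: 0.0118
```

Emit:
step_arm:
  motion: [-1, 0, 0, -25, 0, -1, 0, 0, -50, 0, -1, 0, 0, -70, 0, -1, 0, 0, -80, 0, -1, 0, 0, -84, 0, -1, 0, 0, -84, 0, -1, 0, 0, -84, 0]

```text
t: 20.5
eef_pos: [0.5233, -0.304, 0.2436]
ee_rot: [-0.472, 0.472, -0.526, 0.527]
ft_force: [-0.7, 0.0, -0.6]
finger_gap: 0.0118
```

```bash
python3 - <<'E'
from h import *
c=cam('scene');save(cv2.resize(c['frame'][110:230,160:330],None,fx=4,fy=4,interpolation=cv2.INTER_CUBIC),'s7.png')
s=sensors.get_state();print(s['eef_pos'],s['ft_force'],s['finger_gap'])
E
```

```text
[ 0.52331312 -0.30396419  0.24352193] [ 0.1200418  -0.38256015 -0.91970618] 0.011801613589918141
```

View pics/s7.png

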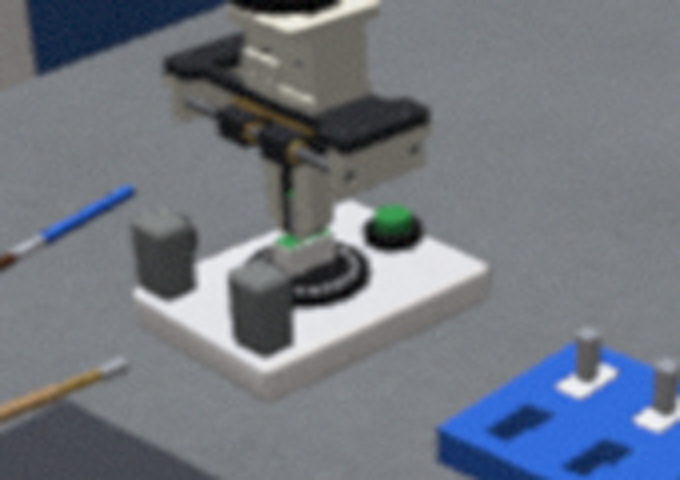

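The green block is just above the disc, centred within the ring at about (305,265). Lowering by small steps until I feel contact.

Emit:
step_arm:
  motion: [-1, 0, 0, -1, 0, -1, 0, 0, -2, 0, -1, 0, 0, -3, 0, -1, 0, 0, -3.5, 0, -1, 0, 0, -4, 0, -1, 0, 0, -4, 0]

```text
t: 21.3
eef_pos: [0.5231, -0.3038, 0.2387]
ee_rot: [0.472, -0.472, 0.527, -0.527]
ft_force: [-0.5, -0.2, -1.9]
finger_gap: 0.012
```

Emit:
step_arm:
  motion: [-1, 0, 0, -0.5, 0, -1, 0, 0, -0.5, 0, -1, 0, 0, -0.5, 0]

```text
t: 21.68
eef_pos: [0.5232, -0.3038, 0.2385]
ee_rot: [-0.472, 0.472, -0.526, 0.527]
ft_force: [-0.5, 0.3, 2.5]
finger_gap: 0.0117
```

Contact: the force went from about -1 N to +2.5 N. Releasing and rising straight up.

Emit:
step_arm:
  motion: [-0.1, 0, 0, 0, 0, -0.1, 0, 0, 0, 0, -0.1, 0, 0, 0, 0, -0.1, 0, 0, 0, 0, -0.1, 0, 0, 15, 0, -0.1, 0, 0, 40, 0, -0.1, 0, 0, 80, 0, -0.1, 0, 0, 100, 0, -0.1, 0, 0, 100, 0]

```text
t: 22.8
eef_pos: [0.5234, -0.304, 0.341]
ee_rot: [-0.472, 0.472, -0.525, 0.528]
ft_force: [-0.0, 0.1, -0.3]
finger_gap: 0.0416
```

```bash
python3 - <<'E'
from h import *
c=cam('scene');save(cv2.resize(c['frame'][110:230,160:330],None,fx=4,fy=4,interpolation=cv2.INTER_CUBIC),'s8.png')
s=sensors.get_state();print(s['t'],s['eef_pos'],s['ft_force'],s['finger_gap'])
E
```

```text
22.85 [ 0.52309526 -0.30377656  0.33919676] [-0.14560359  0.38108801 -0.2162282 ] 0.041181936592584886
```

View pics/s8.png

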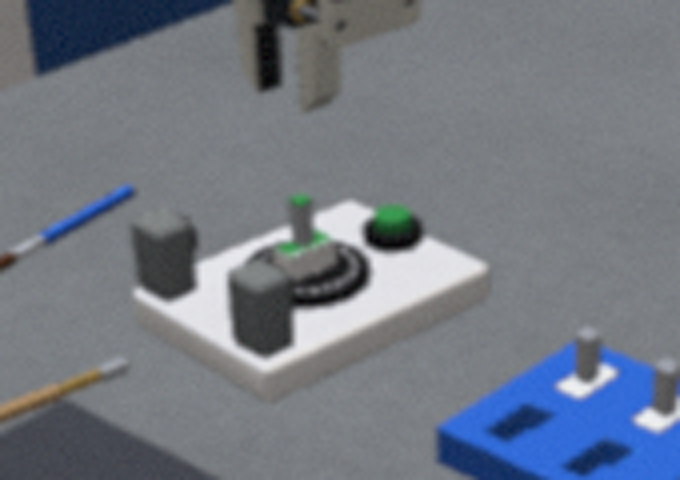

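The green block stands upright in the middle of the ring at (300,240), and the fingers are clear. Now the button: checking the housing height against the button top.

```bash
python3 - <<'E'
from h import *
for n in('top','scene'):
    P=np.load(n+'0.npy');f=np.load(n+'f.npy');h=cv2.cvtColor(f,cv2.COLOR_RGB2HSV)
    d=np.hypot(P[...,0]-.4437,P[...,1]+.2957)
    g=(h[...,0]>45)&(h[...,0]<85)&(h[...,1]>90)
    for nm,k in(('green',g&(d<.02)),('black',~g&(h[...,2]<90)&(d<.03))):
        print(n,nm,k.sum(),np.percentile(P[k],[5,25,50,75,95],axis=0).round(4).tolist(), 'd95',np.percentile(d[k],95))
E
```

```text
top green 84 [[0.432, -0.3067, 0.0464], [0.4375, -0.3014, 0.0503], [0.4429, -0.2956, 0.0518], [0.4483, -0.2904, 0.0534], [0.4537, -0.2843, 0.0543]] d95 0.013690307990051382
top black 75 [[0.4266, -0.3116, 0.0381], [0.4295, -0.2968, 0.0405], [0.4378, -0.2857, 0.0423], [0.4513, -0.2806, 0.0436], [0.4595, -0.276, 0.0467]] d95 0.02052944975993191
scene green 62 [[0.4357, -0.305, 0.0416], [0.4433, -0.2983, 0.0457], [0.4478, -0.2923, 0.0505], [0.454, -0.2875, 0.0525], [0.4571, -0.2838, 0.0544]] d95 0.015190622195809795
scene black 59 [[0.4338, -0.3041, 0.0345], [0.4473, -0.292, 0.0376], [0.4567, -0.2851, 0.0406], [0.4612, -0.2781, 0.0429], [0.4654, -0.2755, 0.0441]] d95 0.022901197459454882
```

Emit:
step_arm:
  motion: [-1, -25, 3, 0, 0, -1, -55, 6, 0, 0, -1, -79.5, 8, 0, 0, -1, -79.5, 8, 0, 0, -1, -79.5, 8, -40, 0, -1, -79.5, 8, -75, 0, -1, -79.5, 8, -95, 0, -1, -79.5, 8, -103, 0, -1, -79.5, 8, -103, 0, -1, -79.5, 8, -103, 0]

```text
t: 24.1
eef_pos: [0.4441, -0.296, 0.236]
ee_rot: [-0.472, 0.472, -0.526, 0.527]
ft_force: [0.2, 0.8, -0.1]
finger_gap: 0.0004
```

```bash
python3 - <<'E'
from h import *
c=cam('scene');save(cv2.resize(c['frame'][110:230,160:330],None,fx=4,fy=4,interpolation=cv2.INTER_CUBIC),'s9.png')
s=sensors.get_state();print(s['t'],s['eef_pos'],s['ft_force'],s['finger_gap'])
E
```

```text
24.15 [ 0.44398533 -0.29603387  0.23609569] [0.41704966 0.22051294 0.61496241] 0.0004939416537331441
```

View pics/s9.png

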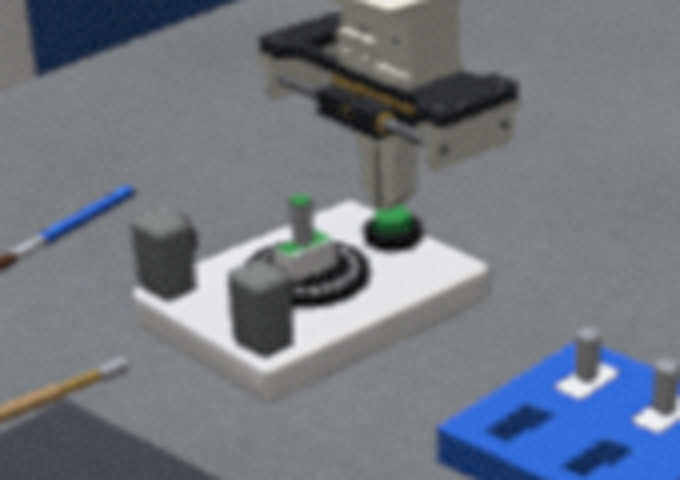

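Closed tips are right over the button at (393,215), with tip z = 0.058. Pressing gradually.

Emit:
step_arm:
  motion: [-1, 0, 0, -3, 0, -1, 0, 0, -5, 0, -1, 0, 0, -7, 0, -1, 0, 0, -9, 0, -1, 0, 0, -9, 0]

```text
t: 24.78
eef_pos: [0.4437, -0.2959, 0.2263]
ee_rot: [-0.472, 0.472, -0.526, 0.527]
ft_force: [-0.9, -0.1, 4.0]
finger_gap: 0.0005
```

Emit:
step_arm:
  motion: [-1, 0, 0, -1, 0, -1, 0, 0, -2, 0, -1, 0, 0, -2, 0]

```text
t: 25.15
eef_pos: [0.4437, -0.2959, 0.2243]
ee_rot: [-0.472, 0.472, -0.526, 0.527]
ft_force: [-0.2, 0.6, 4.6]
finger_gap: 0.0004
```

Emit:
step_arm:
  motion: [-1, 0, 0, -0.5, 0, -1, 0, 0, -1, 0, -1, 0, 0, -1, 0]

```text
t: 25.52
eef_pos: [0.4437, -0.2959, 0.2241]
ee_rot: [-0.472, 0.472, -0.526, 0.527]
ft_force: [-2.1, 1.3, 12.3]
finger_gap: 0.0002
```

Emit:
step_arm:
  motion: [-1, 0, 0, -0.5, 0, -1, 0, 0, -0.5, 0, -1, 0, 0, -0.5, 0]

```text
t: 25.9
eef_pos: [0.4437, -0.2958, 0.2241]
ee_rot: [-0.472, 0.472, -0.526, 0.527]
ft_force: [-2.4, 2.1, 16.6]
finger_gap: 0.0003
```

The button has bottomed out: z stopped at a tip height of 0.0461 (6 mm below 0.052) while the force rose to 16.6 N. Retreating.

Emit:
step_arm:
  motion: [-1, 0, 0, 10, 0, -1, 0, 0, 40, 0, -1, 0, 0, 90, 0, -1, 0, 0, 130, 0, -1, -30, -20, 160, 0, -1, -70, -60, 180, 0, -1, -120, -100, 180, 0, -1, -120, -100, 180, 0, -1, -120, -100, 180, 0]

```text
t: 27.02
eef_pos: [0.3236, -0.3957, 0.4023]
ee_rot: [0.472, -0.471, 0.527, -0.526]
ft_force: [0.6, 0.7, -0.6]
finger_gap: 0.0006
```

```bash
python3 - <<'E'
from h import *
c=cam('scene');save(c['frame'],'s10.png')
c=cam('top');save(c['frame'],'t10.png');P=cloud(c)
d=np.hypot(P[...,0]-.523,P[...,1]+.304)
k=(P[...,2]>.07)&(P[...,2]<.11)&(d<.04);print('shank top',k.sum(),P[k].mean(0),P[k].max(0))
k=(P[...,2]>.05)&(P[...,2]<.066)&(d<.035);print('block',k.sum(),P[k].mean(0),np.ptp(P[k],axis=0))
s=sensors.get_state();print(s['t'],s['eef_pos'],s['ft_force'],s['finger_gap'])
E
```

```text
shank top 29 [ 0.52358778 -0.3031759   0.08854406] [ 0.52901734 -0.29747251  0.09315839]
block 87 [ 0.52317651 -0.30161856  0.05787572] [0.0392541  0.02265533 0.01543296]
27.125 [ 0.32452742 -0.3950416   0.40238243] [ 1.0006638  -0.08870749 -0.87276353] 0.0005505227217632611
```

View pics/s10.png

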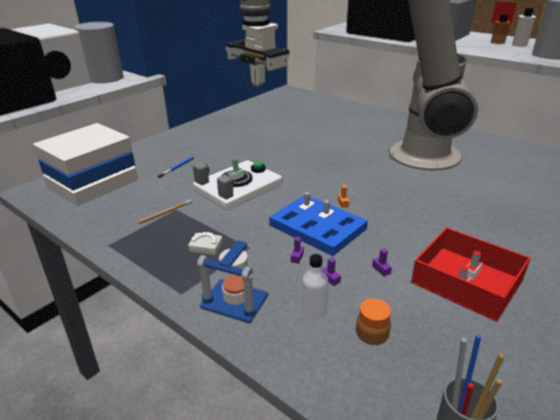

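View pics/t10.png

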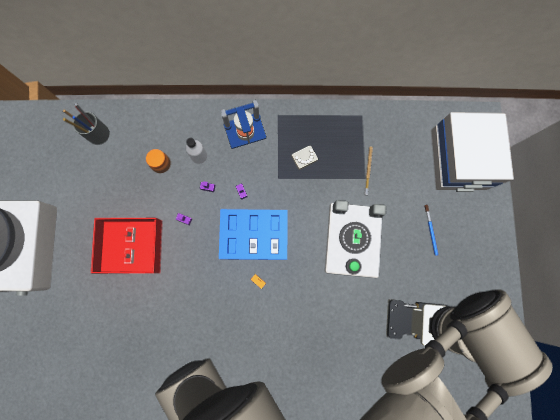

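The final views show:
- Both rejects in the bin, at (129,234) and (127,256).
- The green block upright at (357,236), with its shank top at z of about 0.089 at (0.5236, -0.303).
- The plain blocks still in place and the bystanders where they were.

The arm is clear of everything, so I'm handing in.

```bash
python3 -c "
from station import order
print(order.job_done())"
```

```text
the job is handed in; nothing more can be done
None
```

The job is done and handed in at about 27 s of the 72 s allowed; no verdict was reported.

- **Rejects:** I lifted both red-marked blocks straight up by their shanks and set them down in the bin. The close-up taken right after placing shows both standing upright.
- **Green block:** I set it down on the turntable with about 2.5 N of contact and released it. The last check has it upright, within about 1–2 mm of the ring's centre. Its shank top measures 0.089 m, against 0.090 m expected.
- **Start button:** I pressed it until it stopped, about 6 mm down. The spring force was about 4.6 N just before the stop and the force reached 16.6 N at the stop. I inferred the full press from this, as the button's travel can't be read directly.
- **Everything else:** The unmarked blocks are still in their pockets, nothing else on the bench looks moved, and the arm is clear of everything.

**What disagreed:**
- When I gripped reject B and the green block, the side force was about 5 N. I shifted 1 mm to relieve it before each lift.
- The two cameras differed by about 1–2 mm on the shanks and up to 9 mm on the button. I used the top camera there, which matched the given sizes.

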